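# Put the press dies back on their pads

## Task

The four loose steel press dies are standing about the bag-maker's bench. Stand each one upright on the wooden pad whose dark silhouette has the shape and size of its foot, in the middle of the silhouette, the square and the oblong one turned to line up with it. The cross-shaped die is still in the press, so leave the pad with the cross empty.

Things in the scene. Friction and masses are not known exactly. Their poses are not given: they have to be found in the camera images.
- die_round_large: Press die with a large round foot, 58 mm in diameter. Bare steel: a flat foot 14 mm high and, upright on its middle, a round shank 22 mm in diameter and 34 mm long by which it is gripped from above; 48 mm high in all. Loose, stands upright on the bench. Origin: centre of the underside; z up along the shank. Weighs about 0.38 kg.
- die_round_small: Press die with a small round foot, 36 mm in diameter. Bare steel: a flat foot 14 mm high and, upright on its middle, a round shank 22 mm in diameter and 34 mm long by which it is gripped from above; 48 mm high in all. Loose, stands upright on the bench. Origin: centre of the underside; z up along the shank. Weighs about 0.21 kg.
- die_square: Press die with a square foot, 48 x 48 mm. Bare steel: a flat foot 14 mm high and, upright on its middle, a round shank 22 mm in diameter and 34 mm long by which it is gripped from above; 48 mm high in all. Loose, stands upright on the bench. Origin: centre of the underside; z up along the shank. x and y run along the foot's sides. Weighs about 0.35 kg.
- die_oblong: Press die with an oblong foot, 70 mm (along x) x 30 mm (along y). Bare steel: a flat foot 14 mm high and, upright on its middle, a round shank 22 mm in diameter and 34 mm long by which it is gripped from above; 48 mm high in all. Loose, stands upright on the bench. Origin: centre of the underside; z up along the shank. Weighs about 0.33 kg.
- pad_round_large: Pad of the large round die. Fixed square wooden plate 90 x 90 mm, 8 mm thick, its top flat, with a dark silhouette inlaid flush in the middle: a disc 68 mm in diameter. Origin: centre of the underside, below the middle of the silhouette (the top is at z = 8 mm); x and y run along the plate's edges.
- pad_round_small: Pad of the small round die. Fixed square wooden plate 90 x 90 mm, 8 mm thick, its top flat, with a dark silhouette inlaid flush in the middle: a disc 46 mm in diameter. Origin: centre of the underside, below the middle of the silhouette (the top is at z = 8 mm); x and y run along the plate's edges.
- pad_square: Pad of the square die. Fixed square wooden plate 90 x 90 mm, 8 mm thick, its top flat, with a dark silhouette inlaid flush in the middle: a square 58 x 58 mm, its sides parallel to the plate's. Origin: centre of the underside, below the middle of the silhouette (the top is at z = 8 mm); x and y run along the plate's edges.
- pad_oblong: Pad of the oblong die. Fixed square wooden plate 90 x 90 mm, 8 mm thick, its top flat, with a dark silhouette inlaid flush in the middle: an oblong 80 mm (along x) x 40 mm (along y). Origin: centre of the underside, below the middle of the silhouette (the top is at z = 8 mm); x and y run along the plate's edges.
- pad_cross: Pad of the die that is in the press, to stay empty. Fixed square wooden plate 90 x 90 mm, 8 mm thick, its top flat, with a dark silhouette inlaid flush in the middle: an upright cross, 70 mm across, its arms 26 mm wide. Origin: centre of the underside, below the middle of the silhouette (the top is at z = 8 mm); x and y run along the plate's edges.
There are look-alikes about, which are no part of the job. What is shaped like the pad_square but pink or turquoise is not meant.

How it is judged:
By the outcome, as a careful person would: the job done as asked, in the order asked, and still so for the second after the job is handed in, with the robot touching nothing.
It also fails if it takes over 104 s, if anything falls off the work surface, if the arm or the gripper's body presses on something with over 40 N, if the wrist force passes 120 N, or if a joint passes its speed limit or range.

## Robot

A 7-joint arm with a two-finger parallel gripper is mounted at the origin on the work surface. World frame = base frame: x ahead of the robot, y to its left, z up, the work surface at z = 0. Lengths are in m, angles in degrees, forces in N, time in s.
With the tool pointing down it reaches from about 0.425 to 0.875 m from the base axis. Payload 4.7 kg.
Tool frame: the origin (TCP) lies between the finger pads; the fingertips stand 8 mm ahead of it and the grasp point (between the pads) lies 11 mm behind it (env.tip_extent is the distance from the TCP to the fingertips, in m); z points along the fingers, y is the line along which they close (so a half turn about z gives the same grasp; the last joint's range is limited). The gripper opens to 87 mm and grips with 3 to 60 N. Pads are 19 mm wide; open, the fingers measure 117 mm over their backs; the gripper's body (75 mm by 190 mm) begins 51 mm behind the grasp point.
Start: joints at [-71.958, 18.392, -4.016, 83.108, 1.295, 78.541, -3.26], TCP at [0.193, 0.621, 0.231] pointing down, gripper open.
Joint ranges: [-163.93, 163.93], [-17.29, 119.83], [-79.2, 71.16], [3.27, 140.29], [-89.18, 269.18], [5.43, 117.66], [-154.24, 154.24]. Speed limits (degrees/s): [147.25, 147.25, 180, 180, 180, 180, 180].

## Interface

Orientations are given as [roll, pitch, yaw] about the fixed x, y, z axes, in that order (R = Rz(yaw) Ry(pitch) Rx(roll)).
In Python, from cell import sensors, vision, workorder, env gives the robot as it stands.
- The arm moves only by the tool drive_tool, never from a script. Its argument "moves" is a list of rows, each an object of numbers: "x", "y", "z": the shift along the tool's x, y, z in mm; "rx", "ry", "rz": the turn, a rotation vector about the tool's x, y, z in rad; "fingers": the closure, from -1 (fully open) to 1 (shut). In form: [{"x": .., "y": .., "z": .., "rx": .., "ry": .., "rz": .., "fingers": ..}, ...]. A call has 1 to 20 rows; each row is the pose to reach, as a shift and turn from the pose commanded when the call began, along the tool's axes at that moment; what a row does not reach only later rows make up. A row lasts 1/8 s, in which the tool goes at most 62.5 mm and 10.7 degrees, less where a joint would pass 70% of its speed; a pose out of reach is approached as far as the arm can. A call with a gripper value outside its range is refused whole. The fingers move at their own pace and stop on an object; "force" is the grip in N (left out, the last holds). Time passes only in rows, so rows that repeat a pose let the fingers close. It gives the time, the measured TCP pose, the force, the opening and the grip force at its end, in the units of the state.
- sensors.get_obs(): the state, without advancing time (a new reading comes with each control period).
- vision.read_camera(name): name is "side" or "top" or "wrist"; returns a dict with "image" (384x512x3 uint8, red, green, blue), "fx", "fy", "cx", "cy" (pixels), "k1" (the pictures are not rectified: a ray, as slopes to the right and down, at radius r is drawn at 1 + k1 r^2 times it, then the intrinsics apply), "R" (3x3) and "t" (3): a world point X has camera coordinates R X + t. Camera axes: x right, y down, z forward; pixel columns grow to the right and rows downward; lengths in m; the calibration is good to about 2 mm. A picture is of the moment at which its call begins. There is no depth.
- workorder.sign_off(): hands the job in; it is judged then, once.
The state is a dict: "time_s": time; "qpos": joint angles; "joint_velocities": joint speeds; "effort": joint torques, N m; "tool_pos": TCP position; "tool_rot": TCP orientation; "force": force on the tool from outside, world axes, zero at the start; "wrist_torque": the same for the moment, N m; "grip_width": finger opening in m; "grasp_force": force on a finger pad.
Only numpy, scipy, OpenCV 4.12 (cv2) and the standard library are available. Lean on these libraries where they do the work, as an engineer would, in place of code of your own. Each camera call takes 0.05 s, during which the arm holds its last target. There are 200 camera calls.

## Working session

There is one attempt and no reset: what is moved stays moved. The work goes in short steps, Python scripts to look and compute and a tool call to move; the robot and the scene stay as the last step left them, time stands still between calls to the robot, and variables do not carry over. Pictures are saved under pics/ and viewed, at most 18 in all, crops included, and the job is handed in when it is done.

Besides the shell and the picture viewer there is one more tool, called after ">>>" by a JSON object that holds its "fn" and its "kwargs". drive_tool: Moves the arm, as the interface text tells. Its arguments: {"type":"object","properties":{"moves":{"type":"array"},"force":{"type":"number"}},"required":["moves"]}

```bash
mkdir -p pics; ls; python3 - <<'E'
from cell import sensors, vision, workorder, env
import cv2,json,pickle
o=sensors.get_obs();print(o)
d={}
for n in("top","side","wrist"):
    c=vision.read_camera(n);d[n]=c
    cv2.imwrite(f"pics/{n}0.png",cv2.cvtColor(c["image"],cv2.COLOR_RGB2BGR))
    print(n,{k:c[k] for k in c if k!="image"})
pickle.dump(d,open("d0.pkl","wb"))
E
```

```text
pics
{'time_s': 0.0, 'qpos': array([-71.95600276,  18.43833606,  -4.0143264 ,  83.17568043,
         1.29773594,  78.54063161,  -3.26046793]), 'joint_velocities': array([ 0.03578133, -0.07144782, -0.04076861,  0.03977412, -0.07430961,
       -0.05564854, -0.03250723]), 'effort': array([ 2.94457623e-04, -4.91282487e+01, -4.03881753e-01, -3.12533391e+01,
       -6.40847068e-02,  4.36048291e-02,  1.55431999e-04]), 'tool_pos': array([0.1925176 , 0.62026707, 0.22946273]), 'tool_rot': array([-1.79890744e+02,  8.86342797e-03,  1.62764713e+02]), 'force': array([-0.0556685 , -0.32912033,  0.2403448 ]), 'wrist_torque': array([-0.00457137,  0.05426998,  0.01597055]), 'grasp_force': 0.0, 'grip_width': 0.08744419992278092}
top {'fx': 457.1796063252278, 'fy': 457.1796063252278, 'cx': 251.54459501763117, 'cy': 187.19924297266036, 'k1': 0.0322106458735248, 'R': array([[-2.36644444e-02, -9.99719742e-01, -6.56641974e-04],
       [-9.77514091e-01,  2.32764713e-02, -2.09581505e-01],
       [ 2.09538052e-01, -4.31775310e-03, -9.77790960e-01]]), 't': array([0.01881144, 0.61165055, 1.35133258])}
side {'fx': 437.6049506270406, 'fy': 437.6049506270406, 'cx': 258.42083897542057, 'cy': 192.38104149623032, 'k1': -0.001938614864855792, 'R': array([[-0.99983509,  0.01685239, -0.00676641],
       [ 0.0168209 ,  0.71899163, -0.69481515],
       [-0.0068443 , -0.69481439, -0.71915653]]), 't': array([0.57953385, 0.03122005, 1.31619183])}
wrist {'fx': 325.0934911153655, 'fy': 325.0934911153655, 'cx': 261.2685588475441, 'cy': 184.74618443350218, 'k1': -0.08913629073686896, 'R': array([[ 0.29631094,  0.95509089, -0.00110311],
       [ 0.9162585 , -0.28393706,  0.28257761],
       [ 0.26957409, -0.08474157, -0.95924381]]), 't': array([-0.65046627, -0.03455174,  0.38995245])}
```

View pics/top0.png

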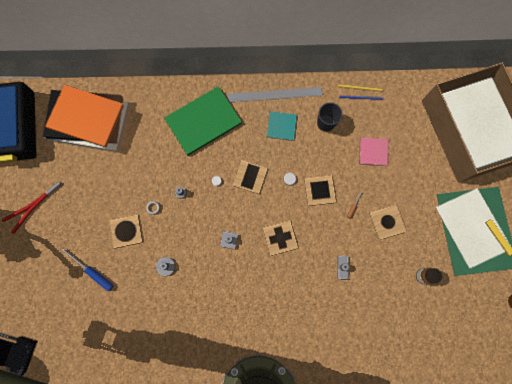

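View pics/side0.png

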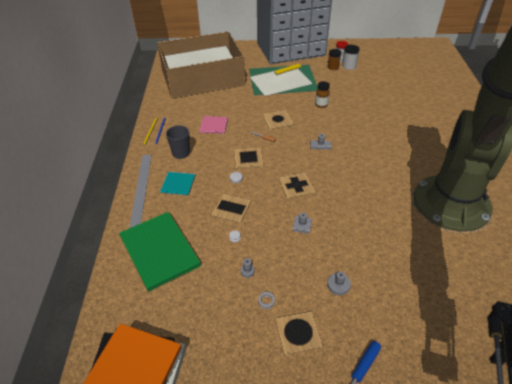

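The top view shows:
- Pads: large round (125,231), oblong (250,177), square (320,190), small round (388,222), cross (281,238).
- Dies: small round (181,192), large round (166,267), square (229,240), oblong (344,267).
- Look-alikes: pink (374,151) and turquoise (282,126) squares, a ring (153,208) and two white discs.

The side view shows the same items. Next I segment and triangulate them.

```bash
cat > h.py <<'E'
import numpy as np, cv2
def ray(c,uv):
    K=np.array([[c["fx"],0,c["cx"]],[0,c["fy"],c["cy"]],[0,0,1]])
    p=cv2.undistortPoints(np.float64(uv).reshape(-1,1,2),K,np.array([c["k1"],0,0,0]))[:,0]
    return -c["R"].T@c["t"], np.c_[p,np.ones(len(p))]@c["R"]
def onplane(c,uv,z):
    o,d=ray(c,uv); return o+d*((z-o[2])/d[:,2])[:,None]
def tri(c1,u1,c2,u2):
    o1,d1=ray(c1,u1);o2,d2=ray(c2,u2);d1=d1[0];d2=d2[0]
    s=np.linalg.lstsq(np.c_[d1,-d2],o2-o1,rcond=None)[0]
    a,b=o1+s[0]*d1,o2+s[1]*d2; return (a+b)/2,np.linalg.norm(a-b)
def blobs(m,lo,hi):
    cs,_=cv2.findContours(m.astype(np.uint8),cv2.RETR_EXTERNAL,cv2.CHAIN_APPROX_NONE)
    return [k for k in cs if lo<cv2.contourArea(k)<hi]
def cen(k):
    m=cv2.moments(k);return m["m10"]/m["m00"],m["m01"]/m["m00"]
def dark(c): return c["image"].max(2)<55
def grey(c):
    i=c["image"].astype(int); return (i[...,2]>=i[...,0]-5)&(i.max(2)>60)&(i.max(2)-i.min(2)<45)
def show(c,name,x,y,w,h,s):
    cv2.imwrite(f"pics/{name}.png",cv2.resize(cv2.cvtColor(c["image"][y:y+h,x:x+w],cv2.COLOR_RGB2BGR),None,fx=s,fy=s,interpolation=cv2.INTER_CUBIC))
E
python3 - <<'E'
import pickle;from h import *
d=pickle.load(open("d0.pkl","rb"));T,S=d["top"],d["side"]
pt={"RL":(125,231),"OB":(250,177),"SQ":(320,190),"RS":(388,222),"CR":(281,238)}
ps={"RL":(298,332),"OB":(232,208),"SQ":(248,157),"RS":(278,119),"CR":(297,184)}
near=lambda c,m,p:min((cen(k) for k in blobs(m,30,1500)),key=lambda q:np.hypot(q[0]-p[0],q[1]-p[1]))
for n in pt:
    a,b=near(T,dark(T),pt[n]),near(S,dark(S),ps[n]);print(n,np.round(a,1),np.round(b,1),tri(T,a,S,b), onplane(T,[a],.008).round(4))
for k in blobs(grey(T),40,700):
    print("g",np.round(cen(k),1),cv2.contourArea(k))
for k in blobs(grey(S),40,900):
    print("gs",np.round(cen(k),1),cv2.contourArea(k))
show(T,"topc",110,150,300,140,2.6);show(S,"sidec",190,100,180,260,2.3)
E
```

```text
RL [125.1 230.8] [298.  331.5] (array([0.49343498, 0.40585842, 0.00726683]), np.float64(0.0005586347671733197)) [[0.4931 0.4057 0.008 ]]
OB [249.8 176.2] [231.1 206.7] (array([0.66068981, 0.00880965, 0.00890256]), np.float64(0.0005771790737230931)) [[0.6606 0.0089 0.008 ]]
SQ [319.9 189.5] [248.1 156.5] (array([ 0.61070936, -0.21554536,  0.00847935]), np.float64(0.0006469701454734502)) [[ 0.6111 -0.2157  0.008 ]]
RS [387.6 221.5] [248.1 156.5] (array([ 0.57787515, -0.51201432, -0.26278437]), np.float64(0.07910782771283842)) [[ 0.503  -0.4236  0.008 ]]
CR [280.1 237.4] [296.4 184.1] (array([ 0.46008454, -0.08191912,  0.00843073]), np.float64(0.0005519674985251063)) [[ 0.4604 -0.082   0.008 ]]
g [165.4 266.2] 235.5
g [342.5 267.3] 193.0
g [228.7 239.8] 187.0
g [180.4 192.3] 72.0
g [494.8 205.7] 390.0
g [216.2 180.7] 49.5
g [289.4 178.7] 86.0
g [273.8  94.3] 564.0
g [55.6 54.7] 488.5
g [12.  55.1] 49.0
g [197.7  52.4] 468.5
g [317.3  49.5] 184.5
gs [ 73.9 309.3] 46.0
gs [338.6 283.1] 336.5
gs [247.2 268.4] 138.5
gs [234.4 235.8] 63.0
gs [302.  223.3] 215.5
gs [235.8 177. ] 69.0
gs [140.2 191.8] 509.5
gs [320.4 143.2] 136.0
gs [179.5 132.6] 90.0
gs [131.8 107.1] 107.0
gs [299.1  82.4] 57.0
gs [348.2  58.9] 183.0
gs [137.6  72. ] 585.5
gs [479.3  33.4] 680.0
gs [398.4  21.1] 637.5
```

View pics/topc.png

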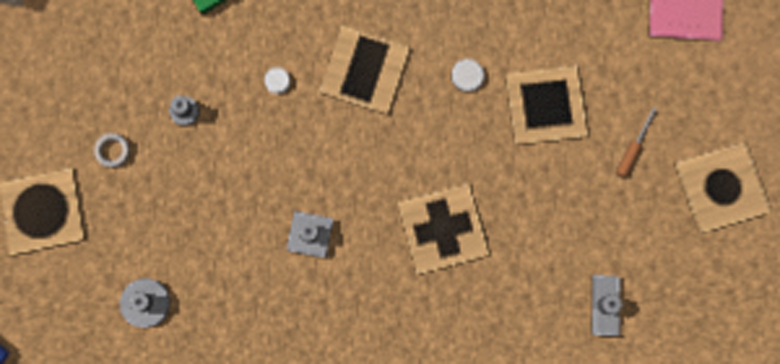

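View pics/sidec.png

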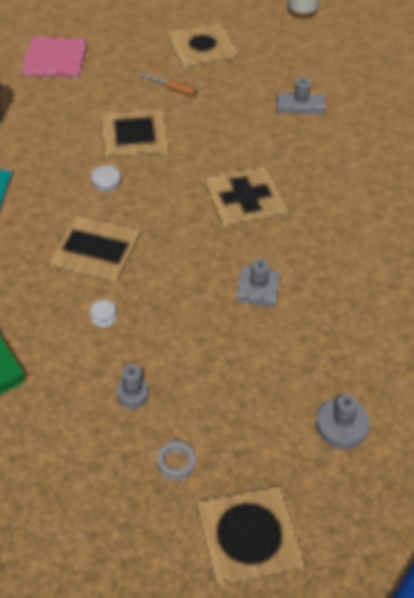

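The enlarged top crop (scale 2.6, offset (110,150)) confirms each die. All four have a shank standing on the foot:
- small round: top at (180,190)
- large round: top at (164,265)
- square: top at (228,239)
- oblong: top at (345,267)

The wooden pad with the black square at (320,190) is pad_square, since the pink and turquoise squares have no wood plate. In the side crop the shank tops are at (247,261), (340,275), (303,216) and (321,136).

```bash
cat >> h.py <<'E'
from scipy.spatial.transform import Rotation as Ro
def plan(o,x,y,z,yaw):
    R=Ro.from_euler("xyz",o["tool_rot"],degrees=True);G=Ro.from_euler("xyz",[180,0,yaw],degrees=True)
    print("shift mm",(R.inv().apply(np.array([x,y,z])-o["tool_pos"])*1000).round(1),"rot",(R.inv()*G).as_rotvec().round(3))
def rectyaw(c,k,z):
    P=onplane(c,k[:,0,:],z)[:,:2]; (cx,cy),(w,h),a=cv2.minAreaRect((P*1000).astype(np.float32))
    if w<h: w,h,a=h,w,a+90
    return (cx/1000,cy/1000),(w,h),a   # a: yaw of the long side
E
python3 - <<'E'
import pickle;from h import *;from cell import sensors
d=pickle.load(open("d0.pkl","rb"));T,S,W=d["top"],d["side"],d["wrist"];o=sensors.get_obs()
top={"RS":(179.6,189.6),"RL":(164.2,265),"SQ":(228.5,239.2),"OB":(345,266.9)}
sid={"RS":(247.4,261.3),"RL":(340,275.2),"SQ":(303.5,215.7),"OB":(321.3,136.1)}
for n in top: print(n,tri(T,[top[n]],S,[sid[n]]))
near=lambda c,m,p,lo=30:min((k for k in blobs(m,lo,1500)),key=lambda k:np.hypot(*(np.array(cen(k))-p)))
for n,p in {"RL":(125,231),"OB":(250,177),"SQ":(320,190),"RS":(388,222)}.items(): print(n,rectyaw(T,near(T,dark(T),p),.008))
b=near(S,dark(S)&True,(278,119),12);print("RSpad",cen(b),tri(T,[(387.6,221.5)],S,[cen(b)]))
for n in("SQ","OB"): print("die",n,rectyaw(T,near(T,grey(T),top[n]),.014))
R=Ro.from_euler("xyz",o["tool_rot"],degrees=True)
C=-W["R"].T@W["t"];print("cam in tool",R.inv().apply(C-o["tool_pos"]).round(4),"axis",R.inv().apply(W["R"][2]).round(3), "camx",R.inv().apply(W["R"][0]).round(3))
pickle.dump((R.inv().as_matrix()@W["R"].T),open("cam.pkl","wb"))
plan(o,.40,.27,.22,135)
E
```

```text
RS (array([0.61265091, 0.23024572, 0.0446308 ]), np.float64(0.0025485589204709493))
RL (array([0.38111082, 0.27504465, 0.04140557]), np.float64(0.0017866224378693578))
SQ (array([0.45462453, 0.07885643, 0.04356617]), np.float64(0.0007721348364049071))
OB (array([ 0.36326839, -0.27245267,  0.04414304]), np.float64(3.059271725820589e-05))
RL ((0.49253515625, 0.4049326782226563), (60.05341339111328, 56.82516860961914), 88.56194305419922)
OB ((0.66161376953125, 0.009105751037597656), (73.49999237060547, 34.83347702026367), 160.5895538330078)
SQ ((0.611352783203125, -0.21573175048828125), (53.70722579956055, 52.45796585083008), 95.11579084396362)
RS ((0.5029289245605468, -0.4245960388183594), (38.13068771362305, 35.01624298095703), 88.7073745727539)
RSpad (277.5, 118.1358024691358) (array([ 0.50266585, -0.42306923,  0.00992088]), np.float64(2.086988985824672e-05))
die SQ ((0.455916259765625, 0.07943466186523437), (46.374122619628906, 45.1961669921875), 78.33008575439453)
die OB ((0.3638883361816406, -0.27231536865234374), (67.19222259521484, 30.7783260345459), 176.2579574584961)
cam in tool [ 0.0771  0.0011 -0.1534] axis [-0.282  0.     0.959] camx [-0.  1. -0.]
shift mm [-302.  -273.2   10.2] rot [-0.001  0.     0.485]
```

>>> {"fn": "drive_tool", "kwargs": {"moves": [{"x":-282,"y":-274,"z":70,"rz":0.66,"fingers":-1},{"x":-282,"y":-274,"z":70,"rz":0.66,"fingers":-1},{"x":-282,"y":-274,"z":70,"rz":0.66,"fingers":-1},{"x":-282,"y":-274,"z":70,"rz":0.66,"fingers":-1},{"x":-282,"y":-274,"z":70,"rz":0.66,"fingers":-1},{"x":-282,"y":-274,"z":70,"rz":0.66,"fingers":-1},{"x":-282,"y":-274,"z":70,"rz":0.66,"fingers":-1},{"x":-282,"y":-274,"z":70,"rz":0.66,"fingers":-1},{"x":-282,"y":-274,"z":70,"rz":0.66,"fingers":-1},{"x":-282,"y":-274,"z":70,"rz":0.66,"fingers":-1}]}}

```text
invalid input at $.moves[0]: expected keys x, y, z, rx, ry, rz, fingers
```

```bash
cat > w.py <<'E'
import sys,pickle;from h import *;from cell import sensors,vision
def shot(name):
    W=vision.read_camera("wrist");o=sensors.get_obs();pickle.dump((W,o),open(name+".pkl","wb"))
    show(W,name,0,0,512,384,1);print(o["time_s"],o["tool_pos"].round(4),o["tool_rot"].round(2),"F",o["force"].round(1))
    return W,o
if __name__=="__main__":
    W,o=shot(sys.argv[1])
E
python3 w.py w1
```

```text
0.2 [0.1925 0.6205 0.2299] [-179.93    0.    162.77] F [ 0.8 -0.8  0.6]
```

View pics/w1.png

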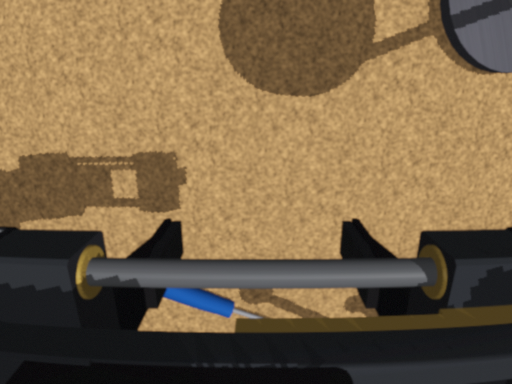

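The first move was refused because every row needs all the keys. The picture shows the fingers at rows 220–300, with free view above row 220. I resend the move in full form.

>>> {"fn": "drive_tool", "kwargs": {"moves": [{"x":-282,"y":-274,"z":70,"rx":0,"ry":0,"rz":0.66,"fingers":-1},{"x":-282,"y":-274,"z":70,"rx":0,"ry":0,"rz":0.66,"fingers":-1},{"x":-282,"y":-274,"z":70,"rx":0,"ry":0,"rz":0.66,"fingers":-1},{"x":-282,"y":-274,"z":70,"rx":0,"ry":0,"rz":0.66,"fingers":-1},{"x":-282,"y":-274,"z":70,"rx":0,"ry":0,"rz":0.66,"fingers":-1},{"x":-282,"y":-274,"z":70,"rx":0,"ry":0,"rz":0.66,"fingers":-1},{"x":-282,"y":-274,"z":70,"rx":0,"ry":0,"rz":0.66,"fingers":-1},{"x":-282,"y":-274,"z":70,"rx":0,"ry":0,"rz":0.66,"fingers":-1},{"x":-282,"y":-274,"z":70,"rx":0,"ry":0,"rz":0.66,"fingers":-1},{"x":-282,"y":-274,"z":70,"rx":0,"ry":0,"rz":0.66,"fingers":-1}]}}

```text
time_s: 1.45
tool_pos: [0.3801, 0.2771, 0.1607]
tool_rot: [180.0, -0.0, 125.1]
force: [-0.3, -0.9, 0.4]
grip_width: 0.0872
grasp_force: 0.0
```

```bash
python3 w.py w2
```

```text
1.5 [0.3802 0.2769 0.1607] [ 1.7998e+02 -1.0000e-02  1.2510e+02] F [-0.8 -0.1 -0.1]
```

View pics/w2.png

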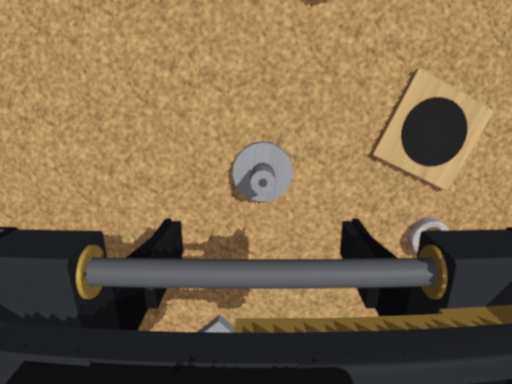

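The wrist view shows the large round die with its shank top at (262,182). Its pad disc is at (434,132), and the ring is at (430,235).

```bash
cat >> h.py <<'E'
def pick(m,p,lo=80,hi=20000): return min(blobs(m,lo,hi),key=lambda k:np.hypot(*(np.array(cen(k))-p)))
def die(W,p):
    k=pick(grey(W),p); (u,v),r=cv2.minEnclosingCircle(k); g=cv2.cvtColor(W["image"],cv2.COLOR_RGB2GRAY)
    print("foot px",(round(u),round(v)),"r",round(r,1),"at z.01",onplane(W,[(u,v)],.010)[0].round(4),"rect@.012",[np.round(q,4) for q in rectyaw(W,k,.012)],"shank@.048",onplane(W,[p],.048)[0].round(4))
E
python3 - <<'E'
import pickle;from h import *
W,o=pickle.load(open("w2.pkl","rb"));die(W,(262.5,182.5))
k=pick(dark(W),(434,132));print("pad",cen(k),onplane(W,[cen(k)],.008),[np.round(q,4) for q in rectyaw(W,k,.008)])
# height by two cameras: wrist + top
d=pickle.load(open("d0.pkl","rb"));print(tri(W,[(262.5,182.5)],d["top"],[(164.2,265)]),tri(W,[cen(k)],d["top"],[(125.1,230.8)]))
plan(o,.3803,.2757,.028,125)
E
```

```text
foot px (262, 171) r 29.4 at z.01 [0.3804 0.2801 0.01  ] rect@.012 [array([0.381 , 0.2799]), array([56.4189, 55.8391]), np.float64(79.9784)] shank@.048 [0.3812 0.2798 0.048 ]
pad (433.79270110511436, 131.35168337188384) [[0.493513   0.40744093 0.008     ]] [array([0.4942, 0.4069]), array([64.0263, 64.0255]), np.float64(133.3707)]
(array([0.38292654, 0.27635001, 0.03398596]), np.float64(0.0012785679477892702)) (array([0.49318643, 0.40659525, 0.00819254]), np.float64(0.0015928080883611223))
shift mm [ -1.1  -0.7 132.7] rot [ 0.    -0.     0.002]
```

```bash
python3 - <<'E'
import pickle;from h import *
W,o=pickle.load(open("w2.pkl","rb"));plan(o,.3808,.2798,.028,125)
E
```

```text
shift mm [  2.    2.1 132.7] rot [ 0.    -0.     0.002]
```

>>> {"fn": "drive_tool", "kwargs": {"force": 40, "moves": [{"x":2,"y":2,"z":50,"rx":0,"ry":0,"rz":0,"fingers":-1},{"x":2,"y":2,"z":95,"rx":0,"ry":0,"rz":0,"fingers":-1},{"x":2,"y":2,"z":120,"rx":0,"ry":0,"rz":0,"fingers":-1},{"x":2,"y":2,"z":132,"rx":0,"ry":0,"rz":0,"fingers":-1},{"x":2,"y":2,"z":132,"rx":0,"ry":0,"rz":0,"fingers":-1},{"x":2,"y":2,"z":132,"rx":0,"ry":0,"rz":0,"fingers":1},{"x":2,"y":2,"z":132,"rx":0,"ry":0,"rz":0,"fingers":1},{"x":2,"y":2,"z":132,"rx":0,"ry":0,"rz":0,"fingers":1},{"x":2,"y":2,"z":132,"rx":0,"ry":0,"rz":0,"fingers":1},{"x":2,"y":2,"z":132,"rx":0,"ry":0,"rz":0,"fingers":1},{"x":2,"y":2,"z":132,"rx":0,"ry":0,"rz":0,"fingers":1}]}}

```text
time_s: 2.88
tool_pos: [0.3813, 0.2784, 0.0286]
tool_rot: [180.0, 0.0, 125.0]
force: [0.3, -0.6, 0.5]
grip_width: 0.0349
grasp_force: 0.0
```

```bash
python3 - <<'E'
from h import *;from cell import sensors
o=sensors.get_obs();print(o["time_s"],o["tool_pos"],o["tool_rot"],o["force"],o["grip_width"],o["grasp_force"]);plan(o,.494,.4072,.12,130)
E
```

```text
2.875 [0.38129011 0.27836578 0.02857771] [1.79994783e+02 6.94796549e-04 1.24953734e+02] [ 0.31099411 -0.63568814  0.4638521 ] 0.03490115384046506 0.0
shift mm [ 41.  166.2 -91.4] rot [ 0.     0.    -0.088]
```

>>> {"fn": "drive_tool", "kwargs": {"moves": [{"x":0,"y":0,"z":0,"rx":0,"ry":0,"rz":0,"fingers":1},{"x":0,"y":0,"z":0,"rx":0,"ry":0,"rz":0,"fingers":1},{"x":0,"y":0,"z":0,"rx":0,"ry":0,"rz":0,"fingers":1},{"x":0,"y":0,"z":0,"rx":0,"ry":0,"rz":0,"fingers":1},{"x":0,"y":0,"z":-20,"rx":0,"ry":0,"rz":0,"fingers":1},{"x":0,"y":0,"z":-60,"rx":0,"ry":0,"rz":0,"fingers":1},{"x":10,"y":45,"z":-91,"rx":0,"ry":0,"rz":-0.04,"fingers":1},{"x":25,"y":100,"z":-91,"rx":0,"ry":0,"rz":-0.09,"fingers":1},{"x":36,"y":145,"z":-91,"rx":0,"ry":0,"rz":-0.09,"fingers":1},{"x":41,"y":166,"z":-91,"rx":0,"ry":0,"rz":-0.09,"fingers":1},{"x":41,"y":166,"z":-91,"rx":0,"ry":0,"rz":-0.09,"fingers":1}]}}

```text
time_s: 4.25
tool_pos: [0.4938, 0.4077, 0.1179]
tool_rot: [-179.9, 0.0, 130.2]
force: [-1.3, 0.7, -3.2]
grip_width: 0.0213
grasp_force: 40.0
```

```bash
python3 w.py w3; python3 - <<'E'
from h import *;import pickle
W,o=pickle.load(open("w3.pkl","rb"));print(o["grip_width"],o["grasp_force"]);plan(o,.494,.4072,.036,130)
E
```

```text
4.3 [0.4932 0.4065 0.1181] [-1.7983e+02  3.0000e-02  1.3012e+02] F [-0.6 -0.8 -3.7]
0.02109934145922412 39.99991038814187
shift mm [ 0.1  1.3 82.1] rot [-0.003  0.001  0.002]
```

View pics/w3.png

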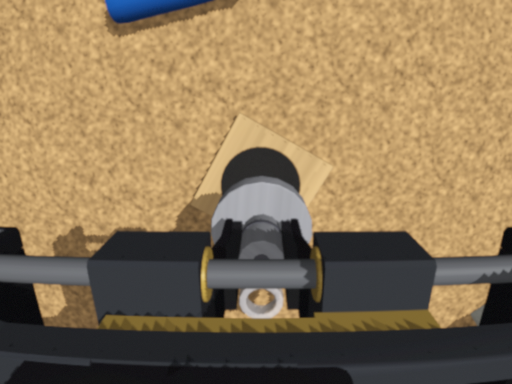

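The large round die is held upright with its foot at about (262,220). It is over the disc, whose upper edge is at (261,148), and is laterally centred. I check the pad by fitting a circle to the visible upper arc.

```bash
cat >> h.py <<'E'
def arc(W,pts,z):
    P=onplane(W,pts,z)[:,:2];s=np.linalg.lstsq(np.c_[2*P,np.ones(len(P))],(P**2).sum(1),rcond=None)[0]
    print("circle",s[:2].round(4),"r",np.sqrt(s[2]+(s[:2]**2).sum()).round(4))
E
python3 - <<'E'
from h import *;import pickle
W,o=pickle.load(open("w3.pkl","rb"));k=pick(dark(W)[:215],(261,165))[:,0,:]
c=[(x,k[k[:,0]==x,1].min()) for x in range(228,296)];arc(W,np.array(c)-[0,.5],.008);print(c[::12])
print(onplane(W,[(240,114),(330,165)],.008))
E
```

```text
circle [0.4944 0.407 ] r 0.0322
[(228, np.int32(165)), (240, np.int32(154)), (252, np.int32(150)), (264, np.int32(149)), (276, np.int32(152)), (288, np.int32(161))]
[[0.44363081 0.44259052 0.008     ]
 [0.52720972 0.45863874 0.008     ]]
```

>>> {"fn": "drive_tool", "kwargs": {"moves": [{"x":0,"y":1,"z":40,"rx":0,"ry":0,"rz":0,"fingers":1},{"x":0,"y":1,"z":68,"rx":0,"ry":0,"rz":0,"fingers":1},{"x":0,"y":1,"z":77,"rx":0,"ry":0,"rz":0,"fingers":1},{"x":0,"y":1,"z":81,"rx":0,"ry":0,"rz":0,"fingers":1},{"x":0,"y":1,"z":81,"rx":0,"ry":0,"rz":0,"fingers":1}]}}

```text
time_s: 4.92
tool_pos: [0.4951, 0.408, 0.0397]
tool_rot: [179.9, -0.0, 130.1]
force: [-0.5, 0.1, -3.0]
grip_width: 0.0208
grasp_force: 40.0
```

```bash
python3 - <<'E'
from h import *;from cell import sensors
o=sensors.get_obs();print(o["time_s"],o["tool_pos"],o["tool_rot"],o["force"],o["grip_width"],o["grasp_force"])
E
```

```text
4.925 [0.49508635 0.4079783  0.03968257] [ 1.79907539e+02 -8.20438610e-03  1.30096829e+02] [-0.5296688   0.06574284 -3.02675063] 0.02082930651390525 39.99935081228614
```

>>> {"fn": "drive_tool", "kwargs": {"moves": [{"x":0,"y":-1,"z":2,"rx":0,"ry":0,"rz":0,"fingers":1},{"x":0,"y":-1,"z":3,"rx":0,"ry":0,"rz":0,"fingers":1},{"x":0,"y":-1,"z":3,"rx":0,"ry":0,"rz":0,"fingers":1}]}}

```text
time_s: 5.3
tool_pos: [0.4942, 0.4074, 0.0366]
tool_rot: [179.9, -0.0, 130.1]
force: [-1.0, -0.6, 1.6]
grip_width: 0.0212
grasp_force: 40.0
```

>>> {"fn": "drive_tool", "kwargs": {"moves": [{"x":0,"y":-1,"z":0,"rx":0,"ry":0,"rz":0,"fingers":-1},{"x":0,"y":-1,"z":0,"rx":0,"ry":0,"rz":0,"fingers":-1},{"x":0,"y":-1,"z":0,"rx":0,"ry":0,"rz":0,"fingers":-1},{"x":0,"y":-1,"z":-25,"rx":0,"ry":0,"rz":0,"fingers":-1},{"x":0,"y":-1,"z":-70,"rx":0,"ry":0,"rz":0,"fingers":-1},{"x":-50,"y":-5,"z":-105,"rx":0,"ry":0,"rz":0.1,"fingers":-1},{"x":-110,"y":-12,"z":-123,"rx":0,"ry":0,"rz":0.25,"fingers":-1},{"x":-170,"y":-19,"z":-123,"rx":0,"ry":0,"rz":0.35,"fingers":-1},{"x":-212,"y":-23,"z":-123,"rx":0,"ry":0,"rz":0.35,"fingers":-1},{"x":-212,"y":-23,"z":-123,"rx":0,"ry":0,"rz":0.35,"fingers":-1},{"x":-212,"y":-23,"z":-123,"rx":0,"ry":0,"rz":0.35,"fingers":-1}]}}

```text
time_s: 6.68
tool_pos: [0.6124, 0.231, 0.1583]
tool_rot: [-180.0, -0.1, 110.1]
force: [-0.2, 0.6, 0.6]
grip_width: 0.087
grasp_force: 0.0
```

```bash
python3 w.py w4; python3 - <<'E'
from h import *;import pickle
W,o=pickle.load(open("w4.pkl","rb"))
for k in blobs(grey(W),150,4000): print(np.round(cen(k)),cv2.contourArea(k))
E
```

```text
6.725 [0.612  0.2319 0.1583] [-1.7998e+02 -7.0000e-02  1.1017e+02] F [-0.2  0.4  0.4]
[263. 172.] 1052.0
```

View pics/w4.png

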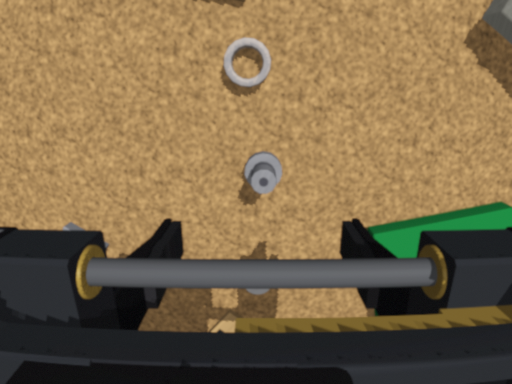

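The small round die has its shank top at (263,181) and foot at (263,170). The ring at (247,62) is a distractor.

```bash
python3 - <<'E'
from h import *;import pickle
W,o=pickle.load(open("w4.pkl","rb"));die(W,(263.5,181.5));P=onplane(W,[(263.5,181.5)],.048)[0];plan(o,P[0],P[1],.028,110)
E
```

```text
foot px (263, 172) r 20.2 at z.01 [0.6141 0.2338 0.01  ] rect@.012 [array([0.6136, 0.2344]), array([35.755 , 35.6352]), np.float64(154.8951)] shank@.048 [0.6141 0.2353 0.048 ]
shift mm [  2.3   3.2 130.3] rot [-0.    -0.001  0.003]
```

>>> {"fn": "drive_tool", "kwargs": {"moves": [{"x":2,"y":3,"z":50,"rx":0,"ry":0,"rz":0,"fingers":-0.2},{"x":2,"y":3,"z":95,"rx":0,"ry":0,"rz":0,"fingers":-0.2},{"x":2,"y":3,"z":120,"rx":0,"ry":0,"rz":0,"fingers":-0.2},{"x":2,"y":3,"z":130,"rx":0,"ry":0,"rz":0,"fingers":-0.2},{"x":2,"y":3,"z":130,"rx":0,"ry":0,"rz":0,"fingers":-0.2},{"x":2,"y":3,"z":130,"rx":0,"ry":0,"rz":0,"fingers":1},{"x":2,"y":3,"z":130,"rx":0,"ry":0,"rz":0,"fingers":1},{"x":2,"y":3,"z":130,"rx":0,"ry":0,"rz":0,"fingers":1},{"x":2,"y":3,"z":130,"rx":0,"ry":0,"rz":0,"fingers":1},{"x":2,"y":3,"z":130,"rx":0,"ry":0,"rz":0,"fingers":1},{"x":2,"y":3,"z":130,"rx":0,"ry":0,"rz":0,"fingers":1}]}}

```text
time_s: 8.1
tool_pos: [0.6149, 0.233, 0.029]
tool_rot: [-180.0, -0.0, 110.1]
force: [-2.4, -0.9, 4.8]
grip_width: 0.0211
grasp_force: 40.0
```

```bash
python3 - <<'E'
from h import *;from cell import sensors
o=sensors.get_obs();print(o["tool_pos"],o["force"]);plan(o,.503,-.424,.14,50)
E
```

```text
[0.61493502 0.23300157 0.02901337] [-2.39509175 -0.87212006  4.75445807]
shift mm [-578.8 -330.4 -111.1] rot [-0.    -0.     1.048]
```

>>> {"fn": "drive_tool", "kwargs": {"moves": [{"x":0,"y":0,"z":-20,"rx":0,"ry":0,"rz":0,"fingers":1},{"x":0,"y":0,"z":-70,"rx":0,"ry":0,"rz":0,"fingers":1},{"x":-40,"y":-23,"z":-111,"rx":0,"ry":0,"rz":0.1,"fingers":1},{"x":-90,"y":-51,"z":-111,"rx":0,"ry":0,"rz":0.2,"fingers":1},{"x":-140,"y":-80,"z":-111,"rx":0,"ry":0,"rz":0.3,"fingers":1},{"x":-190,"y":-108,"z":-111,"rx":0,"ry":0,"rz":0.4,"fingers":1},{"x":-240,"y":-137,"z":-111,"rx":0,"ry":0,"rz":0.5,"fingers":1},{"x":-290,"y":-166,"z":-111,"rx":0,"ry":0,"rz":0.6,"fingers":1},{"x":-340,"y":-194,"z":-111,"rx":0,"ry":0,"rz":0.7,"fingers":1},{"x":-390,"y":-223,"z":-111,"rx":0,"ry":0,"rz":0.8,"fingers":1},{"x":-440,"y":-251,"z":-111,"rx":0,"ry":0,"rz":0.9,"fingers":1},{"x":-490,"y":-280,"z":-111,"rx":0,"ry":0,"rz":1.0,"fingers":1},{"x":-535,"y":-305,"z":-111,"rx":0,"ry":0,"rz":1.05,"fingers":1},{"x":-565,"y":-323,"z":-111,"rx":0,"ry":0,"rz":1.05,"fingers":1},{"x":-579,"y":-330,"z":-111,"rx":0,"ry":0,"rz":1.05,"fingers":1},{"x":-579,"y":-330,"z":-111,"rx":0,"ry":0,"rz":1.05,"fingers":1},{"x":-579,"y":-330,"z":-111,"rx":0,"ry":0,"rz":1.05,"fingers":1}]}}

```text
time_s: 10.22
tool_pos: [0.5049, -0.4217, 0.1394]
tool_rot: [-180.0, -0.1, 50.0]
force: [0.1, 1.3, -1.9]
grip_width: 0.0208
grasp_force: 40.0
```

```bash
python3 w.py w5
```

```text
10.275 [ 0.505  -0.4217  0.1395] [-1.7997e+02 -1.0000e-01  5.0070e+01] F [ 0.  -0.6 -1.2]
```

View pics/w5.png

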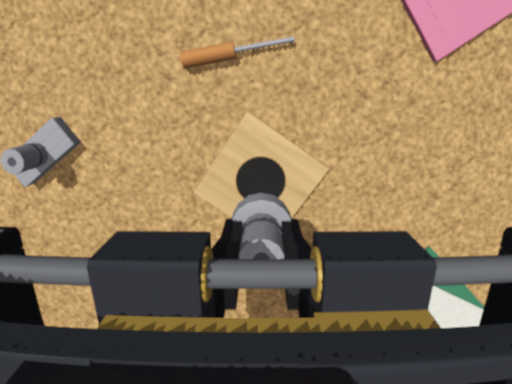

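The small round die is held upright with its foot at about (261,210). It is just below its disc at (261,180). The oblong die is at the left, at (40,152).

```bash
python3 - <<'E'
from h import *;import pickle
W,o=pickle.load(open("w5.pkl","rb"));k=pick(dark(W)[:198],(261,178))[:,0,:]
c=np.array([(x,k[k[:,0]==x,1].min()) for x in range(238,284)]);arc(W,c-[0,.5],.008)
print("tri pad",tri(W,[(260.7,180)],pickle.load(open("d0.pkl","rb"))["top"],[(387.6,221.5)]))
plan(o,.503,-.4236,.037,50)
E
```

```text
circle [ 0.5036 -0.4217] r 0.0211
tri pad (array([ 0.50348384, -0.42313561,  0.00575502]), np.float64(0.0023616715829850297))
shift mm [ -2.9  -0.2 102.5] rot [-0.001 -0.002  0.001]
```

>>> {"fn": "drive_tool", "kwargs": {"moves": [{"x":-1,"y":-1,"z":45,"rx":0,"ry":0,"rz":0,"fingers":1},{"x":-1,"y":-1,"z":80,"rx":0,"ry":0,"rz":0,"fingers":1},{"x":-1,"y":-1,"z":97,"rx":0,"ry":0,"rz":0,"fingers":1},{"x":-1,"y":-1,"z":101,"rx":0,"ry":0,"rz":0,"fingers":1},{"x":-1,"y":-1,"z":102,"rx":0,"ry":0,"rz":0,"fingers":1},{"x":-1,"y":-1,"z":102,"rx":0,"ry":0,"rz":0,"fingers":1}]}}

```text
time_s: 11.02
tool_pos: [0.5029, -0.4248, 0.039]
tool_rot: [179.9, -0.0, 49.9]
force: [-0.1, -0.6, -1.1]
grip_width: 0.0209
grasp_force: 40.0
```

>>> {"fn": "drive_tool", "kwargs": {"moves": [{"x":2,"y":-1,"z":1,"rx":0,"ry":0,"rz":0,"fingers":1},{"x":2,"y":-1,"z":2,"rx":0,"ry":0,"rz":0,"fingers":1},{"x":2,"y":-1,"z":2,"rx":0,"ry":0,"rz":0,"fingers":1}]}}

```text
time_s: 11.4
tool_pos: [0.5032, -0.422, 0.037]
tool_rot: [179.9, -0.1, 49.9]
force: [-0.1, 2.3, 4.8]
grip_width: 0.0209
grasp_force: 40.0
```

>>> {"fn": "drive_tool", "kwargs": {"moves": [{"x":2,"y":-1,"z":0,"rx":0,"ry":0,"rz":0,"fingers":-1},{"x":2,"y":-1,"z":0,"rx":0,"ry":0,"rz":0,"fingers":-1},{"x":2,"y":-1,"z":0,"rx":0,"ry":0,"rz":0,"fingers":-1},{"x":2,"y":-1,"z":-25,"rx":0,"ry":0,"rz":0,"fingers":-1},{"x":2,"y":-1,"z":-70,"rx":0,"ry":0,"rz":0,"fingers":-1},{"x":5,"y":-45,"z":-110,"rx":0,"ry":0,"rz":-0.1,"fingers":-1},{"x":12,"y":-100,"z":-123,"rx":0,"ry":0,"rz":-0.2,"fingers":-1},{"x":20,"y":-160,"z":-123,"rx":0,"ry":0,"rz":-0.26,"fingers":-1},{"x":25,"y":-203,"z":-123,"rx":0,"ry":0,"rz":-0.26,"fingers":-1},{"x":25,"y":-203,"z":-123,"rx":0,"ry":0,"rz":-0.26,"fingers":-1},{"x":25,"y":-203,"z":-123,"rx":0,"ry":0,"rz":-0.26,"fingers":-1}]}}

```text
time_s: 12.78
tool_pos: [0.3643, -0.2726, 0.1591]
tool_rot: [179.9, -0.0, 64.8]
force: [0.7, -0.8, -0.2]
grip_width: 0.0872
grasp_force: 0.0
```

```bash
python3 w.py w6
```

```text
12.825 [ 0.3642 -0.2731  0.159 ] [1.7992e+02 4.0000e-02 6.4750e+01] F [ 0.2 -0.9 -0.4]
```

View pics/w6.png

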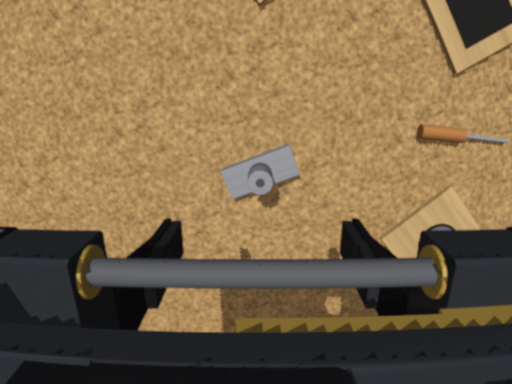

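The oblong die has its shank top at (260.5,181) and foot corners at about (222,171), (290,146), (299,172) and (232,199). Part of the large pad disc shows at the top right.

```bash
python3 - <<'E'
from h import *;import pickle
W,o=pickle.load(open("w6.pkl","rb"));die(W,(260.5,181.5))
# far long edge (free of the shank): line fit to upper boundary of the grey blob
k=pick(grey(W),(260,172))[:,0,:]
e=np.array([(x,k[k[:,0]==x,1].min()) for x in range(228,286)])
P=onplane(W,e,.014)[:,:2];vx,vy,*_=cv2.fitLine(P.astype(np.float32),cv2.DIST_HUBER,0,1e-4,1e-4).ravel();print("far edge yaw",np.degrees(np.arctan2(vy,vx)))
P=onplane(W,[(260.5,181.5)],.048)[0];plan(o,P[0],P[1],.028,65)
E
```

```text
foot px (260, 172) r 38.5 at z.01 [ 0.3645 -0.2696  0.01  ] rect@.012 [array([ 0.3645, -0.2721]), array([68.6545, 36.7236]), np.float64(175.8526)] shank@.048 [ 0.3658 -0.269   0.048 ]
far edge yaw -4.4130898
shift mm [  4.4  -0.5 131. ] rot [ 0.001  0.001 -0.004]
```

```bash
python3 - <<'E'
from h import *;import pickle;from cell import vision
T=vision.read_camera("top");S=vision.read_camera("side");pickle.dump((T,S),open("d1.pkl","wb"))
c=lambda C,x,y:cv2.resize(cv2.cvtColor(C["image"][y-25:y+25,x-25:x+25],cv2.COLOR_RGB2BGR),(300,300),interpolation=cv2.INTER_CUBIC)
cv2.imwrite("pics/chk1.png",np.vstack([np.hstack([c(T,125,228),c(T,388,220)]),np.hstack([c(S,298,330),c(S,278,117)])]))
E
```

```text
(no output)
```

View pics/chk1.png

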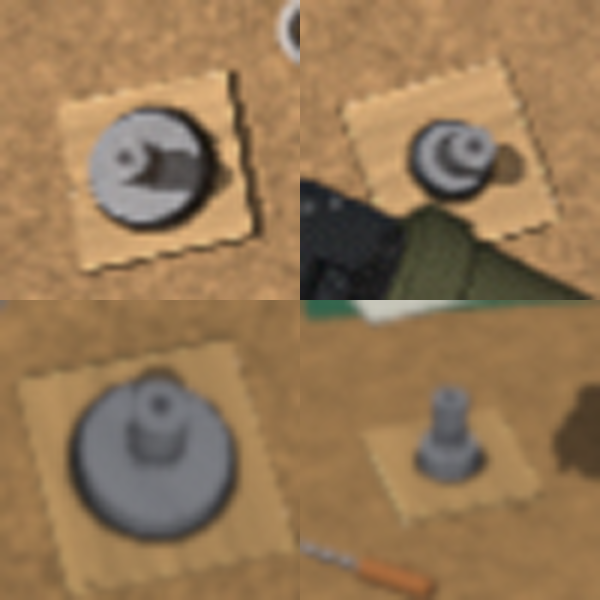

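The dies stand inside their silhouettes in both views. I quantify the centring with each camera compared against itself.

```bash
python3 - <<'E'
from h import *;import pickle
T,S=pickle.load(open("d1.pkl","rb"))
q=np.array([-.5,-.5])+.5/6*0
for n,tp,ts,dt,ds in (("RL",(128,157),(158,103),(125.1,230.8),(298,331.5)),("RS",(174,146),(150,97),(387.6,221.5),(277.5,118.1))):
    ot,os_={"RL":((100,203),(273,305)),"RS":((363,195),(253,92))}[n]
    for C,p,of,dd in((T,tp,ot,dt),(S,ts,os_,ds)):
        u=np.array(p)/6+of-.42
        print(n,"shank@.056 - disc@.008 mm",((onplane(C,[u],.056)-onplane(C,[dd],.008))[0,:2]*1000).round(1))
        k=pick(grey(C),u,60,1000);(eu,ev),r,a=cv2.fitEllipse(k);print("   foot ellipse",round(eu,1),round(ev,1),np.round(r,1),((onplane(C,[(eu,ev)],.018)-onplane(C,[dd],.008))[0,:2]*1000).round(1))
E
```

```text
RL shank@.056 - disc@.008 mm [ 0.7 -0.2]
   foot ellipse 124.0 230.4 [16.4 18.8] [0.3 0.7]
RL shank@.056 - disc@.008 mm [0.8 0.3]
   foot ellipse 298.2 331.0 [23.9 25.7] [0.4 3.8]
RS shank@.056 - disc@.008 mm [1.4 1.6]
   foot ellipse 387.9 220.8 [10.4 12.4] [0.9 1.9]
RS shank@.056 - disc@.008 mm [1.1 3.6]
   foot ellipse 277.5 115.3 [ 8.6 13.4] [ 0.2 -3.6]
```

>>> {"fn": "drive_tool", "kwargs": {"moves": [{"x":4,"y":0,"z":50,"rx":0,"ry":0,"rz":0,"fingers":-0.2},{"x":4,"y":0,"z":95,"rx":0,"ry":0,"rz":0,"fingers":-0.2},{"x":4,"y":0,"z":120,"rx":0,"ry":0,"rz":0,"fingers":-0.2},{"x":4,"y":0,"z":131,"rx":0,"ry":0,"rz":0,"fingers":-0.2},{"x":4,"y":0,"z":131,"rx":0,"ry":0,"rz":0,"fingers":-0.2},{"x":4,"y":0,"z":131,"rx":0,"ry":0,"rz":0,"fingers":1},{"x":4,"y":0,"z":131,"rx":0,"ry":0,"rz":0,"fingers":1},{"x":4,"y":0,"z":131,"rx":0,"ry":0,"rz":0,"fingers":1},{"x":4,"y":0,"z":131,"rx":0,"ry":0,"rz":0,"fingers":1},{"x":4,"y":0,"z":131,"rx":0,"ry":0,"rz":0,"fingers":1},{"x":4,"y":0,"z":131,"rx":0,"ry":0,"rz":0,"fingers":1}]}}

```text
time_s: 14.3
tool_pos: [0.3654, -0.2684, 0.0279]
tool_rot: [180.0, -0.0, 64.8]
force: [-1.1, 1.1, 5.7]
grip_width: 0.021
grasp_force: 40.0
```

```bash
python3 - <<'E'
from h import *;from cell import sensors
o=sensors.get_obs();print(o["tool_pos"],o["tool_rot"],o["force"]);y=o["tool_rot"][2]-15.1;u=np.radians(y)
plan(o,.661-.06*np.cos(u),.0093-.06*np.sin(u),.16,y)
E
```

```text
[ 0.36540185 -0.26838599  0.02788077] [ 1.79991720e+02 -3.13170839e-02  6.47950689e+01] [-1.0733815   1.08383021  5.74924909]
shift mm [ 319.3  133.6 -131.9] rot [ 0.    -0.001  0.264]
```

>>> {"fn": "drive_tool", "kwargs": {"moves": [{"x":0,"y":0,"z":-20,"rx":0,"ry":0,"rz":0,"fingers":1},{"x":0,"y":0,"z":-70,"rx":0,"ry":0,"rz":0,"fingers":1},{"x":40,"y":17,"z":-115,"rx":0,"ry":0,"rz":0.04,"fingers":1},{"x":90,"y":38,"z":-132,"rx":0,"ry":0,"rz":0.1,"fingers":1},{"x":140,"y":59,"z":-132,"rx":0,"ry":0,"rz":0.16,"fingers":1},{"x":190,"y":80,"z":-132,"rx":0,"ry":0,"rz":0.22,"fingers":1},{"x":240,"y":100,"z":-132,"rx":0,"ry":0,"rz":0.264,"fingers":1},{"x":285,"y":119,"z":-132,"rx":0,"ry":0,"rz":0.264,"fingers":1},{"x":310,"y":130,"z":-132,"rx":0,"ry":0,"rz":0.264,"fingers":1},{"x":319,"y":134,"z":-132,"rx":0,"ry":0,"rz":0.264,"fingers":1},{"x":319,"y":134,"z":-132,"rx":0,"ry":0,"rz":0.264,"fingers":1},{"x":319,"y":134,"z":-132,"rx":0,"ry":0,"rz":0.264,"fingers":1}]}}

```text
time_s: 15.8
tool_pos: [0.6211, -0.0389, 0.1594]
tool_rot: [-180.0, 0.1, 49.5]
force: [0.4, 0.7, -4.1]
grip_width: 0.0209
grasp_force: 40.0
```

```bash
python3 w.py w7
```

```text
15.85 [ 0.6213 -0.0387  0.1596] [-1.7999e+02  2.0000e-02  4.9520e+01] F [-0.  -0.4 -4. ]
```

View pics/w7.png

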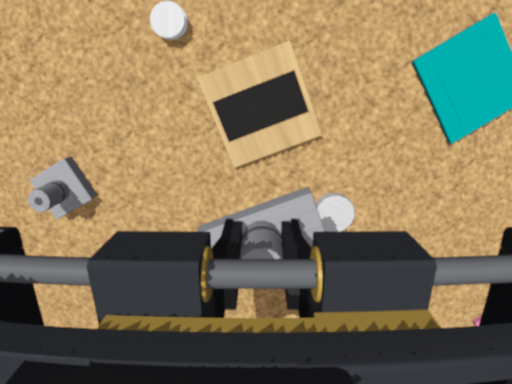

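The oblong die is held with its far foot edge running from (198,228) to (309,189). Its silhouette is centred at (260,106).

```bash
cat >> h.py <<'E'
def edge(W,px,z):
    P=onplane(W,px,z)[:,:2];vx,vy,*_=cv2.fitLine((P*1000).astype(np.float32),cv2.DIST_HUBER,0,.1,.1).ravel();return np.degrees(np.arctan2(vy,vx))%180
E
python3 - <<'E'
from h import *;import pickle
W,o=pickle.load(open("w7.pkl","rb"));T=pickle.load(open("d0.pkl","rb"))["top"]
k=pick(dark(W)[:170],(260,106));r=rectyaw(W,k,.008);print("pad",cen(k),r,onplane(W,[cen(k)],.008),tri(W,[cen(k)],T,[(249.8,176.2)]))
i=W["image"].astype(int);g=grey(W)
e=[(x,180+np.argmax(g[180:235,x])) for x in list(range(206,300,2))];print(e[::6]);print("die edge",edge(W,np.array(e),o["tool_pos"][2]-.0139))
E
```

```text
pad (260.6201265564401, 105.88364972443355) ((0.6619491577148438, 0.010538978576660156), (76.46774291992188, 36.78721618652344), 160.4790802001953) [[0.66243561 0.01060978 0.008     ]] (array([0.66229423, 0.00959182, 0.00088005]), np.float64(0.0015540349182989323))
[(206, np.int64(224)), (218, np.int64(220)), (230, np.int64(216)), (242, np.int64(212)), (254, np.int64(207)), (266, np.int64(203)), (278, np.int64(199)), (290, np.int64(194))]
die edge 160.34381
```

```bash
python3 - <<'E'
from h import *;import pickle
W,o=pickle.load(open("w7.pkl","rb"));plan(o,.662,.0105,.0365,49.6)
E
```

```text
shift mm [ 63.9  -1.  123.1] rot [-0.     0.    -0.001]
```

>>> {"fn": "drive_tool", "kwargs": {"moves": [{"x":40,"y":-1,"z":30,"rx":0,"ry":0,"rz":0,"fingers":1},{"x":64,"y":-1,"z":75,"rx":0,"ry":0,"rz":0,"fingers":1},{"x":64,"y":-1,"z":105,"rx":0,"ry":0,"rz":0,"fingers":1},{"x":64,"y":-1,"z":117,"rx":0,"ry":0,"rz":0,"fingers":1},{"x":64,"y":-1,"z":120,"rx":0,"ry":0,"rz":0,"fingers":1},{"x":64,"y":-1,"z":120,"rx":0,"ry":0,"rz":0,"fingers":1},{"x":64,"y":-1,"z":120,"rx":0,"ry":0,"rz":0,"fingers":1}]}}

```text
time_s: 16.73
tool_pos: [0.664, 0.0122, 0.0413]
tool_rot: [179.9, -0.1, 49.6]
force: [0.4, -0.2, -3.8]
grip_width: 0.021
grasp_force: 40.0
```

>>> {"fn": "drive_tool", "kwargs": {"moves": [{"x":-2.5,"y":-0.5,"z":2,"rx":0,"ry":0,"rz":0,"fingers":1},{"x":-2.5,"y":-0.5,"z":4,"rx":0,"ry":0,"rz":0,"fingers":1},{"x":-2.5,"y":-0.5,"z":5,"rx":0,"ry":0,"rz":0,"fingers":1},{"x":-2.5,"y":-0.5,"z":5,"rx":0,"ry":0,"rz":0,"fingers":1}]}}

```text
time_s: 17.23
tool_pos: [0.6609, 0.0106, 0.036]
tool_rot: [-180.0, -0.0, 49.7]
force: [-3.8, -0.5, 6.6]
grip_width: 0.0209
grasp_force: 40.0
```

>>> {"fn": "drive_tool", "kwargs": {"moves": [{"x":0,"y":0,"z":0,"rx":0,"ry":0,"rz":0,"fingers":-1},{"x":0,"y":0,"z":0,"rx":0,"ry":0,"rz":0,"fingers":-1},{"x":0,"y":0,"z":0,"rx":0,"ry":0,"rz":0,"fingers":-1},{"x":0,"y":0,"z":-25,"rx":0,"ry":0,"rz":0,"fingers":-1},{"x":0,"y":0,"z":-70,"rx":0,"ry":0,"rz":0,"fingers":-1},{"x":-16,"y":-40,"z":-110,"rx":0,"ry":0,"rz":-0.1,"fingers":-1},{"x":-35,"y":-90,"z":-123,"rx":0,"ry":0,"rz":-0.25,"fingers":-1},{"x":-57,"y":-145,"z":-123,"rx":0,"ry":0,"rz":-0.4,"fingers":-1},{"x":-79,"y":-202,"z":-123,"rx":0,"ry":0,"rz":-0.44,"fingers":-1},{"x":-79,"y":-202,"z":-123,"rx":0,"ry":0,"rz":-0.44,"fingers":-1},{"x":-79,"y":-202,"z":-123,"rx":0,"ry":0,"rz":-0.44,"fingers":-1}]}}

```text
time_s: 18.6
tool_pos: [0.4568, 0.0815, 0.1583]
tool_rot: [179.9, -0.1, 74.9]
force: [0.7, 0.1, 0.5]
grip_width: 0.0867
grasp_force: 0.0
```

```bash
python3 w.py w8
```

```text
18.65 [0.4573 0.0811 0.1582] [ 1.7989e+02 -4.0000e-02  7.4810e+01] F [-0.   0.1 -0.5]
```

View pics/w8.png

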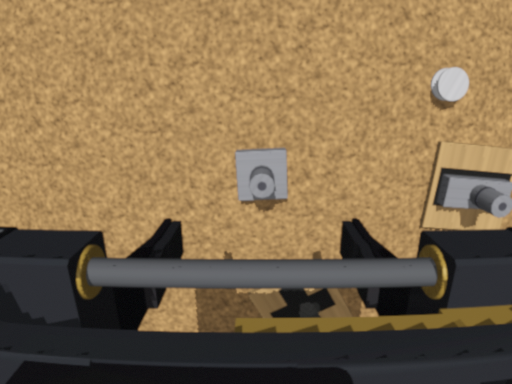

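The square die has its shank top at (262,184) and foot from (236,150) to (288,201). The oblong die stands lined up on its silhouette at (475,190).

```bash
python3 - <<'E'
from h import *;import pickle
W,o=pickle.load(open("w8.pkl","rb"));die(W,(262.,184.))
k=pick(grey(W),(262,175))[:,0,:]
print("far",edge(W,np.array([(x,k[k[:,0]==x,1].min()) for x in range(241,283)]),.014),"left",edge(W,np.array([(k[k[:,1]==y,0].min(),y) for y in range(154,194)]),.014))
P=onplane(W,[(262,184)],.048)[0];plan(o,P[0],P[1],.028,75)
E
```

```text
foot px (261, 174) r 33.3 at z.01 [0.4581 0.0826 0.01  ] rect@.012 [array([0.458 , 0.0822]), array([48.5634, 46.6433]), np.float64(77.1433)] shank@.048 [0.4586 0.083  0.048 ]
far 167.61516 left 77.415924
shift mm [  2.2   0.6 130.2] rot [ 0.002 -0.001 -0.003]
```

>>> {"fn": "drive_tool", "kwargs": {"moves": [{"x":2,"y":0.5,"z":50,"rx":0,"ry":0,"rz":0,"fingers":-0.2},{"x":2,"y":0.5,"z":95,"rx":0,"ry":0,"rz":0,"fingers":-0.2},{"x":2,"y":0.5,"z":120,"rx":0,"ry":0,"rz":0,"fingers":-0.2},{"x":2,"y":0.5,"z":130,"rx":0,"ry":0,"rz":0,"fingers":-0.2},{"x":2,"y":0.5,"z":130,"rx":0,"ry":0,"rz":0,"fingers":-0.2},{"x":2,"y":0.5,"z":130,"rx":0,"ry":0,"rz":0,"fingers":1},{"x":2,"y":0.5,"z":130,"rx":0,"ry":0,"rz":0,"fingers":1},{"x":2,"y":0.5,"z":130,"rx":0,"ry":0,"rz":0,"fingers":1},{"x":2,"y":0.5,"z":130,"rx":0,"ry":0,"rz":0,"fingers":1},{"x":2,"y":0.5,"z":130,"rx":0,"ry":0,"rz":0,"fingers":1},{"x":2,"y":0.5,"z":130,"rx":0,"ry":0,"rz":0,"fingers":1}]}}

```text
time_s: 20.02
tool_pos: [0.4573, 0.0835, 0.028]
tool_rot: [180.0, -0.0, 74.9]
force: [0.2, 0.4, 3.6]
grip_width: 0.0208
grasp_force: 40.0
```

```bash
python3 - <<'E'
from h import *;from cell import sensors
o=sensors.get_obs();print(o["tool_pos"],o["tool_rot"],o["force"]);y=o["tool_rot"][2]+17.7;u=np.radians(y)
plan(o,.611-.06*np.cos(u),-.2150-.06*np.sin(u),.16,y)
E
```

```text
[0.45725069 0.08346039 0.02799481] [ 1.79964477e+02 -4.02564636e-02  7.48762401e+01] [0.17038218 0.42574101 3.55428098]
shift mm [-305.1  244.6 -132.1] rot [ 0.001 -0.001 -0.309]
```

>>> {"fn": "drive_tool", "kwargs": {"moves": [{"x":0,"y":0,"z":-20,"rx":0,"ry":0,"rz":0,"fingers":1},{"x":0,"y":0,"z":-70,"rx":0,"ry":0,"rz":0,"fingers":1},{"x":-30,"y":24,"z":-120,"rx":0,"ry":0,"rz":-0.04,"fingers":1},{"x":-70,"y":56,"z":-132,"rx":0,"ry":0,"rz":-0.1,"fingers":1},{"x":-115,"y":92,"z":-132,"rx":0,"ry":0,"rz":-0.16,"fingers":1},{"x":-160,"y":128,"z":-132,"rx":0,"ry":0,"rz":-0.22,"fingers":1},{"x":-205,"y":164,"z":-132,"rx":0,"ry":0,"rz":-0.28,"fingers":1},{"x":-250,"y":200,"z":-132,"rx":0,"ry":0,"rz":-0.309,"fingers":1},{"x":-285,"y":228,"z":-132,"rx":0,"ry":0,"rz":-0.309,"fingers":1},{"x":-305,"y":245,"z":-132,"rx":0,"ry":0,"rz":-0.309,"fingers":1},{"x":-305,"y":245,"z":-132,"rx":0,"ry":0,"rz":-0.309,"fingers":1},{"x":-305,"y":245,"z":-132,"rx":0,"ry":0,"rz":-0.309,"fingers":1}]}}

```text
time_s: 21.52
tool_pos: [0.6131, -0.2739, 0.1582]
tool_rot: [-179.9, -0.1, 92.6]
force: [0.1, -0.1, -3.6]
grip_width: 0.0211
grasp_force: 40.0
```

```bash
python3 w.py w9
```

```text
21.575 [ 0.6134 -0.2734  0.1586] [-1.7992e+02 -1.1000e-01  9.2650e+01] F [ 0.  -0.4 -3.7]
```

View pics/w9.png

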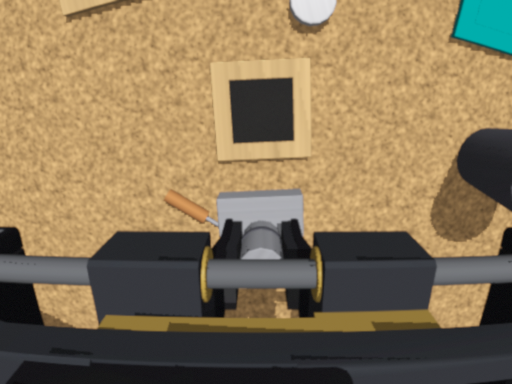

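The square die's far foot edge runs from (217,196) to (302,190). The silhouette is at (262,110), and a pen cup stands at (490,165), so I check its clearance too.

```bash
python3 - <<'E'
from h import *;import pickle
W,o=pickle.load(open("w9.pkl","rb"));T=pickle.load(open("d0.pkl","rb"))["top"]
k=pick(dark(W)[:160],(262,110));kk=k[:,0,:];print("pad",rectyaw(W,k,.008),onplane(W,[cen(k)],.008),tri(W,[cen(k)],T,[(319.9,189.5)]))
print("pad edges",edge(W,np.array([(x,kk[kk[:,0]==x,1].min()) for x in range(236,290)]),.008),edge(W,np.array([(x,kk[kk[:,0]==x,1].max()) for x in range(238,290)]),.008))
g=grey(W);e=np.array([(x,180+np.argmax(g[180:225,x])) for x in range(223,298)]);print(e[::20].tolist(),"die",edge(W,e,o["tool_pos"][2]-.014))
print("cup foot edge",onplane(W,[(460,160)],.1),onplane(T,[(328,131),(328,105)],0),onplane(T,[(328,131)],.1))
P=(.611,-.2150);plan(o,*onplane(W,[cen(k)],.008)[0,:2],.0365,o["tool_rot"][2])
E
```

```text
pad ((0.611255859375, -0.2135506591796875), (54.92740249633789, 54.7415885925293), 5.104037284851074) [[ 0.61125904 -0.21282291  0.008     ]] (array([ 0.61067864, -0.21366358,  0.01370652]), np.float64(0.0025875069663192857))
pad edges 5.2552867 5.1516085
[[223, 193], [243, 192], [263, 191], [283, 190]] die 5.4231153
cup foot edge [[ 0.7488085  -0.23346868  0.1       ]] [[ 0.8108303  -0.25467977  0.        ]
 [ 0.90252797 -0.25992225  0.        ]] [[ 0.77663675 -0.23639214  0.1       ]]
shift mm [ 60.4   0.8 122.2] rot [-0.001 -0.002  0.   ]
```

>>> {"fn": "drive_tool", "kwargs": {"moves": [{"x":40,"y":1,"z":30,"rx":0,"ry":0,"rz":0,"fingers":1},{"x":60,"y":1,"z":75,"rx":0,"ry":0,"rz":0,"fingers":1},{"x":60,"y":1,"z":105,"rx":0,"ry":0,"rz":0,"fingers":1},{"x":60,"y":1,"z":116,"rx":0,"ry":0,"rz":0,"fingers":1},{"x":60,"y":1,"z":119,"rx":0,"ry":0,"rz":0,"fingers":1},{"x":60,"y":1,"z":119,"rx":0,"ry":0,"rz":0,"fingers":1},{"x":60,"y":1,"z":119,"rx":0,"ry":0,"rz":0,"fingers":1}]}}

```text
time_s: 22.45
tool_pos: [0.6129, -0.2158, 0.042]
tool_rot: [179.9, 0.0, 92.6]
force: [-0.3, 0.3, -3.6]
grip_width: 0.0216
grasp_force: 40.0
```

>>> {"fn": "drive_tool", "kwargs": {"moves": [{"x":2,"y":-1.5,"z":2,"rx":0,"ry":0,"rz":0,"fingers":1},{"x":2,"y":-1.5,"z":4,"rx":0,"ry":0,"rz":0,"fingers":1},{"x":2,"y":-1.5,"z":5.5,"rx":0,"ry":0,"rz":0,"fingers":1},{"x":2,"y":-1.5,"z":5.5,"rx":0,"ry":0,"rz":0,"fingers":1}]}}

```text
time_s: 22.95
tool_pos: [0.6105, -0.213, 0.0361]
tool_rot: [180.0, -0.1, 92.6]
force: [-2.7, 2.2, 4.7]
grip_width: 0.0209
grasp_force: 40.0
```

Contact. I release, rise, and move back along -x of the tool so the wrist camera sees the result.

>>> {"fn": "drive_tool", "kwargs": {"moves": [{"x":0,"y":0,"z":0,"rx":0,"ry":0,"rz":0,"fingers":-1},{"x":0,"y":0,"z":0,"rx":0,"ry":0,"rz":0,"fingers":-1},{"x":0,"y":0,"z":0,"rx":0,"ry":0,"rz":0,"fingers":-1},{"x":0,"y":0,"z":-25,"rx":0,"ry":0,"rz":0,"fingers":-1},{"x":0,"y":0,"z":-70,"rx":0,"ry":0,"rz":0,"fingers":-1},{"x":-20,"y":-15,"z":-125,"rx":0,"ry":0,"rz":0,"fingers":-1},{"x":-40,"y":-45,"z":-180,"rx":0,"ry":0,"rz":0,"fingers":-1},{"x":-40,"y":-80,"z":-220,"rx":0,"ry":0,"rz":0,"fingers":-1},{"x":-40,"y":-100,"z":-240,"rx":0,"ry":0,"rz":0,"fingers":-1},{"x":-40,"y":-100,"z":-240,"rx":0,"ry":0,"rz":0,"fingers":-1}]}}

```text
time_s: 24.2
tool_pos: [0.5122, -0.259, 0.2771]
tool_rot: [179.7, 0.0, 92.5]
force: [0.8, -0.2, -0.3]
grip_width: 0.0865
grasp_force: 0.0
```

```bash
python3 - <<'E'
from h import *;import pickle;from w import shot;from cell import vision
W,o=shot("w10");T=vision.read_camera("top");S=vision.read_camera("side");pickle.dump((T,S),open("d2.pkl","wb"))
c=lambda C,x,y:cv2.resize(cv2.cvtColor(C["image"][y-20:y+20,x-20:x+20],cv2.COLOR_RGB2BGR),(200,200),interpolation=cv2.INTER_CUBIC)
a=np.vstack([np.hstack([c(T,125,228),c(T,388,220),c(T,250,175),c(T,320,188)]),np.hstack([c(S,298,330),c(S,278,115),c(S,231,203),c(S,248,153)])])
cv2.imwrite("pics/chk2.png",a)
E
```

```text
24.25 [ 0.5128 -0.2577  0.2755] [ 1.7985e+02 -3.0000e-02  9.2570e+01] F [ 0.8  0.5 -0.1]
```

View pics/chk2.png

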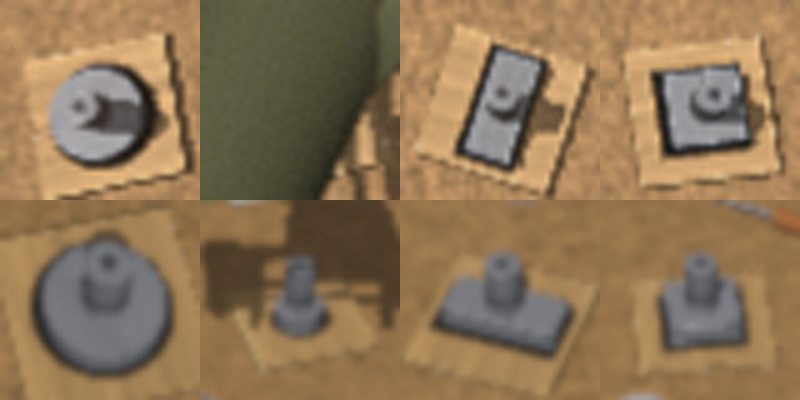

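View pics/w10.png

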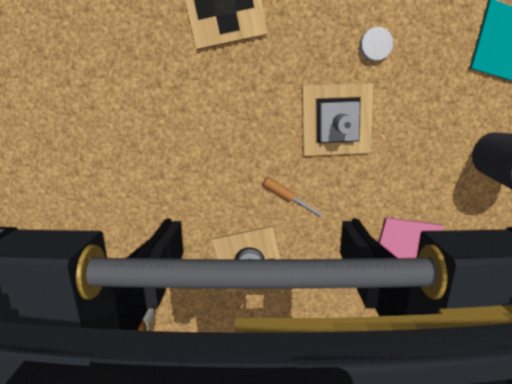

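All four dies stand on their pads and are lined up. The wrist view shows the square die's shank at (345,125) on the plate with corners (303,85), (373,84), (371,153) and (305,156). I quantify the offsets.

```bash
python3 - <<'E'
from h import *;import pickle
T,S=pickle.load(open("d2.pkl","rb"));W,o=pickle.load(open("w10.pkl","rb"))
f=lambda C,u,d:((onplane(C,[u],.056)-onplane(C,[d],.008))[0,:2]*1000).round(1)
q=lambda p,o:np.array(p)/5+o-.4
print("SQ top",f(T,q((112,92),(300,168)),(319.9,189.5)),"side",f(S,q((101,62),(228,133)),(248.1,156.5)))
print("OB top",f(T,q((104,98),(230,155)),(249.8,176.2)),"side",f(S,q((103,62),(211,183)),(231.1,206.7)))
P=onplane(W,[(302.5,85),(373,84),(371,153.5),(305,157)],.008)[:,:2].mean(0)
print("SQ wrist",((onplane(W,[(345.5,124.5)],.056)[0,:2]-P)*1000).round(1))
k=pick(grey(W),(340,120))[:,0,:];d=pick(dark(W)|grey(W),(340,120))[:,0,:]
print("silh bbox",d.min(0),d.max(0),"foot bbox",k.min(0),k.max(0))
r=rectyaw(W,k.reshape(-1,1,2),.022);r2=rectyaw(W,d.reshape(-1,1,2),.008);print(r,r2)
E
```

```text
SQ top [1.1 0.4] side [-0.2 -1.8]
OB top [-5.1 -2. ] side [-2.7 -2.2]
SQ wrist [-2.8 -0.1]
silh bbox [317  98] [359 141] foot bbox [320 101] [359 141]
((0.6101629638671875, -0.21367755126953125), (49.491397857666016, 48.695701599121094), 95.03712463378906) ((0.6115764770507812, -0.21336090087890625), (54.451236724853516, 54.30775833129883), 94.91091871261597)
```

The square die is within about 1.5 mm. The oblong die may sit 3–5 mm towards -x, so I look from above it.

>>> {"fn": "drive_tool", "kwargs": {"moves": [{"x":40,"y":27,"z":10,"rx":0,"ry":0,"rz":0.1,"fingers":-1},{"x":90,"y":60,"z":30,"rx":0,"ry":0,"rz":0.2,"fingers":-1},{"x":140,"y":93,"z":55,"rx":0,"ry":0,"rz":0.3,"fingers":-1},{"x":185,"y":123,"z":75,"rx":0,"ry":0,"rz":0.39,"fingers":-1},{"x":206,"y":137,"z":75,"rx":0,"ry":0,"rz":0.39,"fingers":-1},{"x":206,"y":137,"z":75,"rx":0,"ry":0,"rz":0.39,"fingers":-1},{"x":206,"y":137,"z":75,"rx":0,"ry":0,"rz":0.39,"fingers":-1}]}}

```text
time_s: 25.22
tool_pos: [0.6396, -0.0483, 0.2002]
tool_rot: [180.0, 0.1, 70.1]
force: [-0.3, -0.2, -0.3]
grip_width: 0.0872
grasp_force: 0.0
```

```bash
python3 - <<'E'
from h import *;import pickle;from w import shot
W,o=shot("w11")
u=onplane(W,[(261,130)],.0)[0]; print(u)
m=dark(W)|grey(W)
for k in blobs(m[:215],500,8000):
    b=cv2.boundingRect(k);print(b,np.round(cen(k)))
cv2.imwrite("pics/w11c.png",cv2.resize(cv2.cvtColor(W["image"][40:220,160:360],cv2.COLOR_RGB2BGR),None,fx=3.3,fy=3.3,interpolation=cv2.INTER_CUBIC))
E
```

```text
25.275 [ 0.6395 -0.0487  0.2006] [1.7995e+02 6.0000e-02 7.0040e+01] F [-0.1 -0.2 -0.4]
[ 0.6521344  -0.01431657  0.        ]
(225, 87, 74, 37) [262. 105.]
(490, 0, 22, 91) [504.  29.]
```

View pics/w11c.png

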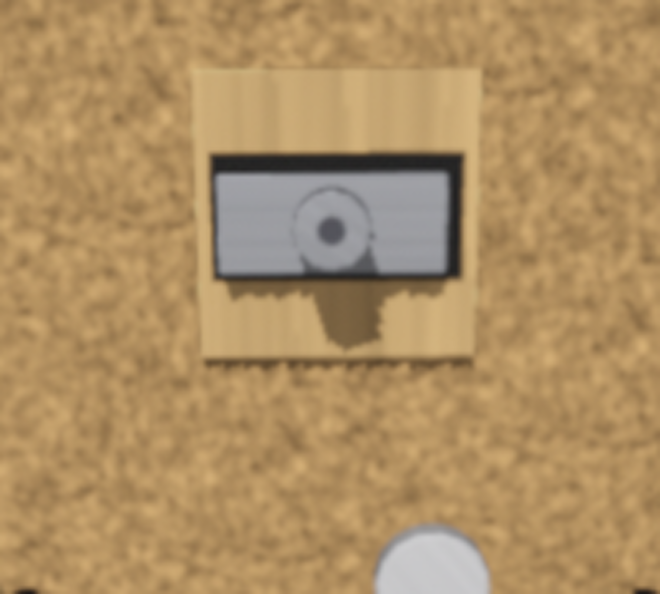

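The crop shows the foot at x 214–449, y 171–275 and the silhouette at x 211–463, y 155–279. So the die sits a little to the left.

```bash
python3 - <<'E'
from h import *;import pickle
W,o=pickle.load(open("w11.pkl","rb"));q=lambda p:np.array(p)/3.3+[160,40]-.35
c=lambda pts,z:onplane(W,q(pts),z)[:,:2]
fo=c([(214,173),(449,171),(447,273),(218,275)],.022);pl=c([(193,69),(481,69),(473,357),(205,357)],.008);si=c([(211,155),(463,155),(460,277),(214,279)],.008)
sh=c([(332,230)],.056)[0]
R=Ro.from_euler("xyz",o["tool_rot"],degrees=True).as_matrix()[:2,:2]
for n,a in(("foot",fo.mean(0)),("shank",sh)): print(n,"off from plate/silh (tool xy mm)",((a-pl.mean(0))@R*1000).round(1),((a-si.mean(0))@R*1000).round(1))
print(np.linalg.norm(fo[1]-fo[0]),np.linalg.norm(si[1]-si[0]),np.linalg.norm(si[3]-si[0]))
E
```

```text
foot off from plate/silh (tool xy mm) [-1.3 -1.9] [-1.2 -1.5]
shank off from plate/silh (tool xy mm) [-1.3 -1.8] [-1.2 -1.4]
0.07039477211352269 0.07840438541093132 0.038443415404057095
```

A 2 mm error is cheap to mend, so I regrip.

```bash
python3 - <<'E'
from h import *;import pickle
W,o=pickle.load(open("w11.pkl","rb"));s=onplane(W,[(260.3,109.3)],.056)[0];print(s);plan(o,s[0],s[1],.0375,70)
E
```

```text
[0.66020208 0.00970762 0.056     ]
shift mm [ 62.1  -0.6 163. ] rot [0.001 0.001 0.001]
```

>>> {"fn": "drive_tool", "kwargs": {"moves": [{"x":40,"y":0,"z":20,"rx":0,"ry":0,"rz":0,"fingers":-0.2},{"x":62,"y":-0.5,"z":60,"rx":0,"ry":0,"rz":0,"fingers":-0.2},{"x":62,"y":-0.5,"z":110,"rx":0,"ry":0,"rz":0,"fingers":-0.2},{"x":62,"y":-0.5,"z":145,"rx":0,"ry":0,"rz":0,"fingers":-0.2},{"x":62,"y":-0.5,"z":161,"rx":0,"ry":0,"rz":0,"fingers":-0.2},{"x":62,"y":-0.5,"z":161,"rx":0,"ry":0,"rz":0,"fingers":-0.2},{"x":62,"y":-0.5,"z":161,"rx":0,"ry":0,"rz":0,"fingers":1},{"x":62,"y":-0.5,"z":161,"rx":0,"ry":0,"rz":0,"fingers":1},{"x":62,"y":-0.5,"z":161,"rx":0,"ry":0,"rz":0,"fingers":1},{"x":62,"y":-0.5,"z":161,"rx":0,"ry":0,"rz":0,"fingers":1},{"x":62,"y":-0.5,"z":161,"rx":0,"ry":0,"rz":0,"fingers":1},{"x":62,"y":-0.5,"z":161,"rx":0,"ry":0,"rz":0,"fingers":1},{"x":62,"y":-0.5,"z":161,"rx":0,"ry":0,"rz":0,"fingers":1}]}}

```text
time_s: 26.9
tool_pos: [0.6607, 0.0129, 0.0396]
tool_rot: [180.0, -0.0, 70.2]
force: [-1.0, 0.1, 5.6]
grip_width: 0.0211
grasp_force: 40.0
```

>>> {"fn": "drive_tool", "kwargs": {"moves": [{"x":0,"y":0,"z":-5,"rx":0,"ry":0,"rz":0,"fingers":1},{"x":1.3,"y":1.7,"z":-5,"rx":0,"ry":0,"rz":0,"fingers":1},{"x":1.3,"y":1.7,"z":-5,"rx":0,"ry":0,"rz":0,"fingers":1},{"x":1.3,"y":1.7,"z":-2,"rx":0,"ry":0,"rz":0,"fingers":1},{"x":1.3,"y":1.7,"z":0,"rx":0,"ry":0,"rz":0,"fingers":1},{"x":1.3,"y":1.7,"z":0,"rx":0,"ry":0,"rz":0,"fingers":1}]}}

```text
time_s: 27.65
tool_pos: [0.6622, 0.0134, 0.0396]
tool_rot: [-180.0, -0.0, 70.2]
force: [-4.4, -0.2, 3.2]
grip_width: 0.0209
grasp_force: 40.0
```

Release, rise, and return to the viewing spot.

>>> {"fn": "drive_tool", "kwargs": {"moves": [{"x":0,"y":0,"z":0,"rx":0,"ry":0,"rz":0,"fingers":-1},{"x":0,"y":0,"z":0,"rx":0,"ry":0,"rz":0,"fingers":-1},{"x":0,"y":0,"z":0,"rx":0,"ry":0,"rz":0,"fingers":-1},{"x":0,"y":0,"z":-25,"rx":0,"ry":0,"rz":0,"fingers":-1},{"x":0,"y":0,"z":-75,"rx":0,"ry":0,"rz":0,"fingers":-1},{"x":-30,"y":0,"z":-125,"rx":0,"ry":0,"rz":0,"fingers":-1},{"x":-62,"y":0,"z":-161,"rx":0,"ry":0,"rz":0,"fingers":-1},{"x":-62,"y":0,"z":-161,"rx":0,"ry":0,"rz":0,"fingers":-1},{"x":-62,"y":0,"z":-161,"rx":0,"ry":0,"rz":0,"fingers":-1}]}}

```text
time_s: 28.78
tool_pos: [0.6415, -0.044, 0.1995]
tool_rot: [-180.0, -0.1, 70.3]
force: [-0.3, 0.7, -1.1]
grip_width: 0.0865
grasp_force: 0.0
```

```bash
python3 - <<'E'
from h import *;import pickle;from w import shot;from cell import vision
W,o=shot("w12");T=vision.read_camera("top")
# silhouette margins along rows/cols through the foot, in px
k=pick(grey(W)[:215],(262,108));d=pick((dark(W)|grey(W))[:215],(262,108))
print("foot",cv2.boundingRect(k),"silh",cv2.boundingRect(d),"rects",[np.round(v,4) for v in rectyaw(W,k,.022)],[np.round(v,4) for v in rectyaw(W,d,.008)])
print("shank RS check top:",[np.round(cen(b),1).tolist() for b in blobs(grey(T),40,700)])
u=cv2.resize(cv2.cvtColor(T["image"][195:245,363:413],cv2.COLOR_RGB2BGR),(380,380),interpolation=cv2.INTER_CUBIC)
w=cv2.resize(cv2.cvtColor(W["image"][50:170,200:320],cv2.COLOR_RGB2BGR),(380,380),interpolation=cv2.INTER_CUBIC)
cv2.imwrite("pics/chk3.png",np.hstack([u,w]))
E
```

```text
28.825 [ 0.6412 -0.0432  0.1987] [-1.7989e+02 -2.0000e-02  7.0330e+01] F [-0.2 -0.5 -1.4]
foot (226, 96, 72, 32) silh (225, 92, 74, 37) rects [array([0.6614, 0.0103]), array([71.4956, 30.6725]), np.float64(160.2568)] [array([0.6618, 0.0108]), array([76.53  , 36.9752]), np.float64(160.3818)]
shank RS check top: [[124.1, 230.5], [388.3, 220.7], [320.4, 189.0], [216.2, 180.7], [289.7, 178.8], [274.1, 94.2], [44.1, 54.8], [191.3, 52.2], [313.3, 49.8], [413.2, 46.8], [477.3, 44.8]]
```

View pics/chk3.png

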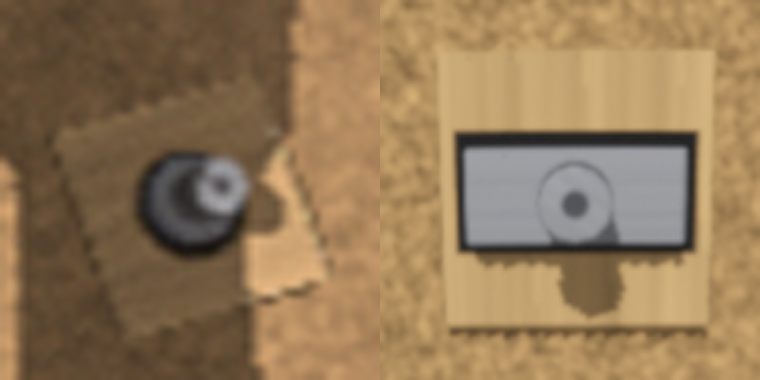

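The right crop shows the oblong die centred, with its foot at x 463–690 inside the silhouette at 456–697. The left crop shows the small round die upright in the middle of its pad. The gripper is clear of everything, so I hand in.

```bash
python3 -c "
from cell import workorder;print(workorder.sign_off())"
```

```text
the job is handed in; nothing more can be done
None
```

The job is handed in at about 29 s of the 104 s limit: all four dies stand upright on their matching pads, each within roughly 2 mm of the middle by the camera checks, the square and oblong ones lined up, and the cross pad left empty.

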